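# Clamp a sill end and hold a facing slip flush on its slope

### The job

Clamp the old window-sill end that stands between the vise jaws: wind the crank clockwise until the moving jaw has pushed it tight against the fixed jaw. Then take the new pine facing slip off the bench, feel out the tilt that matches the bare sloped face of that clamped sill, and press it lightly flat on the slope, centred and with its long side along the sill, as for pinning it. Finish still gripping the slip and pressing it there, without letting go, and leave the other sill and everything else on the bench undisturbed.

Things in the scene. Friction and masses are not known exactly. Their poses are not given: they have to be found in the camera images.
- vise: Grey screw vise on a 21 mm plywood board (235 x 200 mm), fixed to the bench; origin at bench level under its middle. x points away from the robot along the screw, y left along the jaws, z up. The work stands on its bed, 56 mm above the bench. The nut bridge behind the crank ends at x = -117 mm, its top at 87 mm; the plywood ends at x = -121 mm.
- fixed_jaw: Fixed jaw at the far side of the vise: 120 mm wide, top 90 mm above the bench, gripping face at x = +50 mm of the vise frame. Same origin and axes as the vise.
- moving_jaw: Moving jaw at the near side: 120 mm wide, top 91 mm above the bench, gripping face at x = -53 mm of its own frame, which is the vise's frame when the crank reads 0 (jaws then 103 mm apart; a sill end is 95 mm deep). It slides along x towards the fixed jaw as the crank turns.
- crank (a joint): Vise crank, rad. 0: grip at the top; grows clockwise as seen from the robot (from the top to the robot's right, then down), over several turns. A turn closes the jaws by 6 mm; the crank moves away from the robot with the jaw (0.955 mm per rad). Turns with about 3 N at the grip and stays where left. Once the jaws pinch the work, 0.5 to 1.5 rad more make it tight.
- grip_mid (a point): Middle of the crank's grip, a black cylinder 18 mm across and 58 mm long lying along the vise's x axis and spinning freely on its spindle. It goes round the screw axis (74 mm above the bench, y = 0 of the vise) at 40 mm radius. At crank 0 it is at x = -183, y = 0, z = 114 mm of the vise frame; the crank arm is 38 to 47 mm further from the robot.
- sill_a_face (a point): Centre of the bare sloped face of sill end A: on the surface, 37.5 mm behind the front edge and half-way along the sill. Its axes are those of the sill, not of the slope: x level to the back, y along the sill, z up.
- sill_b_face (a point): Centre of the bare sloped face of sill end B: on the surface, 37.5 mm behind the front edge and half-way along the sill. Its axes are those of the sill, not of the slope: x level to the back, y along the sill, z up.
- sill_a: Sill end A: loose wooden block 95 mm deep (x), 150 mm long (y), under 80 mm high, about 0.42 kg; origin at its underside's centre, x to the back, away from the robot. Top: a bare slope, 75 mm deep, rising to the back at 10 to 32 degrees, unlike on the other sill: found by touch or sight; then a white-painted flat 20 mm deep. It stands in the vise or on the bearer left of it; that varies.
- sill_b: Sill end B: loose wooden block 95 mm deep (x), 150 mm long (y), under 80 mm high, about 0.42 kg; origin at its underside's centre, x to the back, away from the robot. Top: a bare slope, 75 mm deep, rising to the back at 10 to 32 degrees, unlike on the other sill: found by touch or sight; then a white-painted flat 20 mm deep. It stands in the vise or on the bearer left of it; that varies.
- slip: The new pine facing slip: a flat block 52 mm wide (its x), 120 mm long (its y), 28 mm thick (its z), about 0.1 kg, lying flat on the bench to the right; origin at the centre of its underside. Either way round is right.
- slip_center (a point): Centre of the facing slip, 14 mm above its underside; axes of the slip.
- putty_knife: Putty knife with a green handle, 250 mm long, lying on the bench to the left; bystander.
- hammer: Hammer, 260 mm long, lying on the bench to the left; bystander.
- cork_block: Cork sanding block, 65 x 115 x 35 mm high, lying flat to the right of the vise; bystander.
- offcut: Square pine offcut 45 x 170 x 45 mm high, to the right; bystander.
- filler_tin: Closed tin, 84 mm across, 110 mm high, standing at the right; bystander.
- brush: Flat brush, 210 mm long, near right; bystander.
- screwdriver: Screwdriver, 190 mm long, near left; bystander.
Things that resemble listed ones, but are neither listed nor needed, are in the scene too. Leave any red look-alike of the slip alone. What is shaped like the sill_b but yellow is not meant.

How it is judged:
On the way, in this order (a step that is already met when the one before it is completed fails the run):
1. the crank is wound until the sill in the vise is held tight between both jaws, with the slip not yet on it (((contact force between each of moving_jaw, fixed_jaw and sill_a above 20 N and contact force between slip and sill_a below 0.5 N) or (contact force between each of moving_jaw, fixed_jaw and sill_b above 20 N and contact force between slip and sill_b below 0.5 N))), for 0.3 s.
2. the slip is gripped and lifted off the bench (height (world z) of slip_center above 0.06 m and contact force between the fingers and slip above 10 N), for 0.2 s.
At the end, for the whole second after the job is handed in: The sill is tight in the jaws (over 20 N each side); the slip, gripped and at rest, presses on that sill's slope with 3 to 45 N, its tilt within 2 deg of the slope's (A 29, B 13 deg), centred within 12 mm across and 15 mm along, long side along the sill within 4 deg (((contact force between each of moving_jaw, fixed_jaw and sill_a above 20 N and x of slip_center in the frame of sill_a_face between -0.0188 and 0.0052 m and y of slip_center in the frame of sill_a_face between -0.015 and 0.015 m and z of slip_center in the frame of sill_a_face between 0.0054 and 0.0191 m and angle between slip_center's own z axis and vertical between 0.471 and 0.541 rad and angle between the y axis of slip_center and the y axis of sill_a_face, either way round below 0.07 rad and contact force between slip and sill_a between 3 and 45 N) or (contact force between each of moving_jaw, fixed_jaw and sill_b above 20 N and x of slip_center in the frame of sill_b_face between -0.0151 and 0.0089 m and y of slip_center in the frame of sill_b_face between -0.015 and 0.015 m and z of slip_center in the frame of sill_b_face between 0.0097 and 0.0176 m and angle between slip_center's own z axis and vertical between 0.192 and 0.262 rad and angle between the y axis of slip_center and the y axis of sill_b_face, either way round below 0.07 rad and contact force between slip and sill_b between 3 and 45 N)) and contact force between the fingers and slip above 10 N and linear speed of slip below 0.01 m/s and angular speed of slip below 0.1 rad/s); the arm keeps its last pose, push and grip.
It fails at once if a bystander is pushed more than 30 mm (distance of any of putty_knife, hammer, cork_block, offcut, filler_tin, brush, screwdriver from where it was at the start of the episode above 0.03 m).
It fails at once if a sill is pushed more than 30 mm or tipped (distance of any of sill_a, sill_b from where it was at the start of the episode above 0.03 m or angle between any of sill_a, sill_b's own z axis and vertical above 0.2 rad).
It also fails if it takes over 72 s, if anything falls off the work surface, if the arm or the gripper's body presses on something with over 40 N, if the wrist force passes 120 N, or if a joint passes its speed limit or range.

### The arm

A 6-joint arm with a two-finger parallel gripper is mounted at the origin on the work surface. World frame = base frame: x ahead of the robot, y to its left, z up, the work surface at z = 0. Lengths are in m, angles in rad, forces in N, time in s.
With the tool pointing down it reaches from about 0.225 to 0.875 m from the base axis. Payload 3.4 kg.
Tool frame: the origin (TCP) lies on the centre line of the jaws, within the pads' length; the fingertips stand 11 mm ahead of it and the grasp point (between the pads) lies 8 mm behind it; z points along the fingers, y is the line along which they close (so a half turn about z gives the same grasp; the last joint's range is limited). The gripper opens to 85 mm and grips with 20 to 120 N. Pads are 22 mm wide; open, the fingers measure 114 mm over their backs; the gripper's body (76 mm by 85 mm) begins 54 mm behind the grasp point. The pads swing forward as they close: fully open they stand 13 mm farther back than shut.
Start: joints at [-1.469, 0.276, 1.505, -0, 1.361, -0.121], TCP at [0.127, -0.561, 0.242] pointing down, gripper open.
Joint ranges: [-2.89, 2.89], [-0.75, 2.08], [0.22, 2.7], [-1.18, 4.32], [0.11, 2.71], [-2.7, 2.7]. Speed limits (rad/s): [2.57, 2.57, 3.14, 3.14, 3.14, 3.14].

### API

Orientations are given as a unit quaternion [w, x, y, z].
In Python, from rig import manip, eyes, job gives the robot as it stands.
- The arm moves only by the tool drive_tool, never from a script. Its argument "rows" is a list of rows, each a list of 3 entries, a list of its own where there are three numbers: the turn, a rotation vector about the world's x, y, z in rad, then the shift along the world's x, y, z in cm, then the finger opening in cm, from 0 to 8.54. A call has 1 to 8 rows; each row shifts and turns the commanded pose from where the row before left it; what a row does not reach is not made up. A row lasts 1/8 s, in which the tool goes at most 62.5 mm and 10.7 degrees, less where a joint would pass 70% of its speed; a pose out of reach is approached as far as the arm can. A call is refused whole if a number of a shift passes 6.25 or a number of a turn 0.188, either way. A call with a gripper value outside its range is refused whole. The fingers move at their own pace and stop on an object; "force" is the grip in N (left out, the last holds). Time passes only in rows, so rows that do not move let the fingers close. It gives the time, the measured TCP pose, the force, the opening and the grip force at its end, in the units of the state.
- manip.get_state(): the state, without advancing time (a new reading comes with each control period).
- eyes.get_image(name): name is "scene" or "side" or "wrist"; returns the picture (420x560x3 uint8, red, green, blue); there is no depth.
- eyes.get_calibration(name): a dict with "camera_matrix" (3x3 intrinsics, pixels), "view" (4x4, takes a point from world to camera coordinates). Camera axes: x right, y up, looking along -z (the intrinsics and any distortion apply to the point x, -y, -z); pixel columns grow to the right and rows downward; lengths in m; the calibration is good to about 2 mm. A picture is of the moment at which its call begins: read the wrist's pose just before it. get_calibration takes no time and is no camera call; for the wrist camera it gives the pose at the moment of the call.
- job.sign_off(): hands the job in; it is judged then, once.
The state is a dict: "clock": time; "qpos": joint angles; "qd": joint speeds; "effort": joint torques, N m; "position": TCP position; "ee_rot": TCP orientation; "contact_force": force on the tool from outside, world axes, zero at the start; "moment": the same for the moment, N m; "width": finger opening in m; "gripper_force": force on a finger pad.
Only numpy, scipy, OpenCV 4.12 (cv2) and the standard library are available. Lean on these libraries where they do the work, as an engineer would, in place of code of your own. Each camera call takes 0.05 s, during which the arm holds its last target. There are 200 camera calls.

## Working session

There is one attempt and no reset: what is moved stays moved. The work goes in short steps, Python scripts to look and compute and a tool call to move; the robot and the scene stay as the last step left them, time stands still between calls to the robot, and variables do not carry over. Pictures are saved under pics/ and viewed, at most 10 in all, crops included, and the job is handed in when it is done.

Besides the shell and the picture viewer there is one more tool, called after "Call:" as name(argument=value, ...) on one line, values as JSON. drive_tool: Moves the arm, as the interface text tells. Its arguments: {"type":"object","properties":{"rows":{"type":"array"},"force":{"type":"number"}},"required":["rows"]}

```bash
mkdir -p pics; cat > h.py <<'E'
import numpy as np,cv2
from rig import manip,eyes,job
def snap(n,f):
    c=eyes.get_calibration(n);im=eyes.get_image(n);cv2.imwrite('pics/'+f,im[:,:,::-1]);np.savez('pics/'+f+'.npz',K=c['camera_matrix'],V=c['view']);return im
def cal(f):
    d=np.load('pics/'+f+'.npz');return d['K'],d['V']
def ray(f,u,v):
    K,V=cal(f);p=np.linalg.inv(K)@[u,v,1];d=V[:3,:3].T@(p*[1,-1,-1]);return -V[:3,:3].T@V[:3,3],d
def onz(f,u,v,z):
    o,d=ray(f,u,v);return o+d*(z-o[2])/d[2]
def proj(f,P):
    K,V=cal(f);p=(V[:3,:3]@np.asarray(P)+V[:3,3])*[1,-1,-1];q=K@p;return q[:2]/q[2]
E
python3 - <<'E'
from h import *
print(eyes.get_calibration('scene').keys())
for n in('scene','side','wrist'):
    snap(n,n+'0.png');print(cal(n+'0.png'))
a=[cv2.imread(f'pics/{n}0.png') for n in('scene','side')]
s=manip.get_state();print(s)
E
```

```text
dict_keys(['camera_matrix', 'view'])
(array([[392.18829068,   0.        , 272.66105909],
       [  0.        , 392.18829068, 201.80849731],
       [  0.        ,   0.        ,   1.        ]]), array([[ 0.24793044,  0.96875744,  0.00628616, -0.08363826],
       [-0.63848146,  0.15851713,  0.75313594,  0.21135697],
       [ 0.72860958, -0.19073892,  0.65783489, -1.58510682],
       [ 0.        ,  0.        ,  0.        ,  1.        ]]))
(array([[466.14166507,   0.        , 274.4843922 ],
       [  0.        , 466.14166507, 205.2066118 ],
       [  0.        ,   0.        ,   1.        ]]), array([[-0.81899116, -0.5737878 , -0.004587  ,  0.35579776],
       [ 0.35591249, -0.51424662,  0.78030552, -0.26276564],
       [-0.45008864,  0.63743076,  0.62538168, -1.18894776],
       [ 0.        ,  0.        ,  0.        ,  1.        ]]))
(array([[311.75349488,   0.        , 279.03765034],
       [  0.        , 311.75349488, 207.8360406 ],
       [  0.        ,   0.        ,   1.        ]]), array([[ 0.22156347, -0.97514534, -0.00109218, -0.57369372],
       [ 0.92444233,  0.2103994 , -0.31802276,  0.04269576],
       [ 0.31034821,  0.06945257,  0.94808245, -0.37876302],
       [ 0.        ,  0.        ,  0.        ,  1.        ]]))
{'clock': 0.15, 'qpos': array([-1.46899608e+00,  2.76448477e-01,  1.50584644e+00,  6.75426747e-07,
        1.36072322e+00, -1.21001446e-01]), 'qd': array([-0.00051758, -0.00074736, -0.00401461, -0.0015549 ,  0.00093603,
        0.00067865]), 'effort': array([ 1.91754152e-03, -4.17143798e+01, -2.46033078e+01, -7.36176116e-05,
        7.62267562e-03,  1.43140081e-06]), 'position': array([ 0.12700798, -0.56039833,  0.2416375 ]), 'ee_rot': array([-7.12701990e-04,  9.93801096e-01,  1.11170474e-01,  7.17283046e-06]), 'contact_force': array([ 0.0970446 ,  0.1420663 , -0.33490528]), 'moment': array([-0.05504339, -0.01656699, -0.00408444]), 'gripper_force': 0.0, 'width': 0.08551171578889008}
```

View pics/scene0.png

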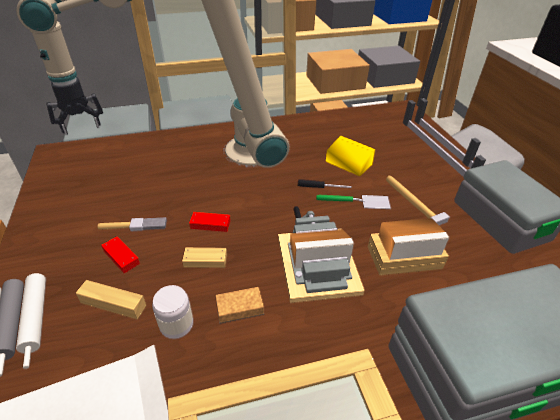

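View pics/side0.png

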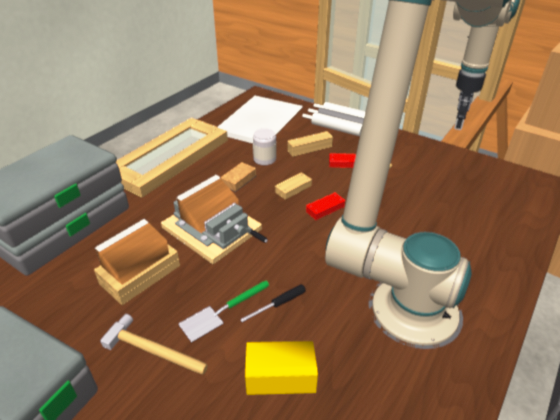

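The slip candidates in the scene view are pine (205,257), red (210,221) and (121,253), and the square offcut (111,298). The pine block at (205,257) fits: it is flat, about 52x120, and unpainted. The vise is at (320,262), and its sill's white strip faces the far side from the robot. I'll confirm both in crops.

```bash
python3 - <<'E'
from h import *
a=cv2.imread('pics/scene0.png')[195:305,175:370];b=cv2.imread('pics/side0.png')[145:265,155:350]
cv2.imwrite('pics/c1.png',cv2.resize(a,None,fx=4,fy=4,interpolation=2))
cv2.imwrite('pics/c2.png',cv2.resize(b,None,fx=4,fy=4,interpolation=2))
for uv,z in [((205,257),.028),((320,262),.08)]: print(onz('scene0.png',*uv,z))
for uv,z in [((293,184),.028),((210,205),.08)]: print(onz('side0.png',*uv,z))
E
```

```text
[ 0.54783715 -0.25336576  0.028     ]
[0.68549004 0.04004557 0.08      ]
[ 0.52769437 -0.24153157  0.028     ]
[0.63518326 0.04883011 0.08      ]
```

View pics/c1.png

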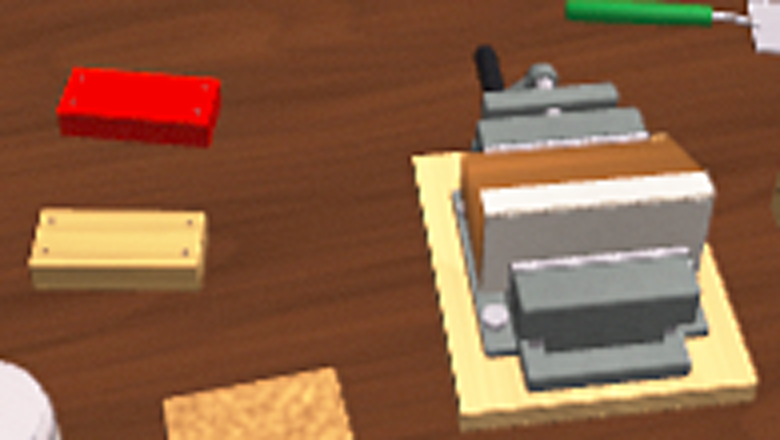

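View pics/c2.png

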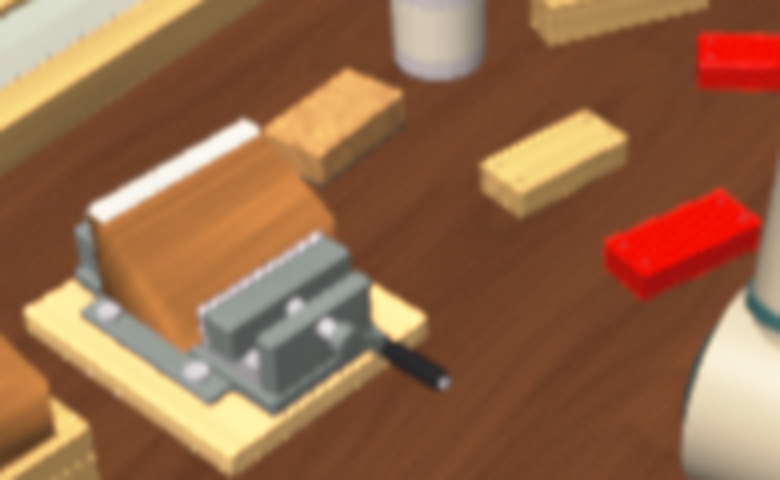

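Both crops confirm it. The plain pine slip has top corners at c1 (43,210), (207,213) and (33,265). The vise board corners and the black crank grip, at c1 (490,65) and c2 (415,363), are also clear. I'll fit the poses next.

```bash
cat > fit.py <<'E'
from h import *
from scipy.optimize import least_squares as LS
S=lambda u,v:('scene0.png',175+u/4,195+v/4)
D=lambda u,v:('side0.png',155+u/4,145+v/4)
def T(p,q): c,s=np.cos(p[2]),np.sin(p[2]);return np.array([p[0]+c*q[0]-s*q[1],p[1]+s*q[0]+c*q[1],q[2]])
def fit(obs,p0):
    r=LS(lambda p:np.ravel([proj(f,T(p,q))-[u,v] for (f,u,v),q in obs]),p0);print(r.x.round(4),r.fun.reshape(-1,2).round(1).tolist());return r.x
hx,hy,z=.1175,.1,.021
# try board centred about x = -0.0035
X0,X1=-.121,.114
v=fit([(S(415,157),(X0,-hy,z)),(S(462,412),(X1,-hy,z)),(S(755,383),(X1,hy,z)),(D(427,318),(X0,-hy,z)),(D(25,310),(X1,hy,z)),(D(232,460),(X0,hy,z))],[.66,.03,0])
a,b,z=.026,.06,.028
s=fit([(S(43,210),(-a,-b,z)),(S(207,213),(-a,b,z)),(S(203,267),(a,b,z)),(S(33,265),(a,-b,z)),(D(587,112),(a,-b,z)),(D(627,146),(-a,-b,z)),(D(520,193),(-a,b,z)),(D(482,168),(a,b,z))],[.54,-.25,0])
# crank grip end
for ang in np.arange(-1,2.6,.25):
    g=lambda x:T(v,(x,-.04*np.sin(ang),.074+.04*np.cos(ang)))
    f=lambda n,x:np.round((proj(n,g(x))-([175,195] if n[1]=='c' else [155,145]))*4)
    print(round(ang,2),f('scene0.png',-.212),f('scene0.png',-.154),f('side0.png',-.212),f('side0.png',-.154))
# sill profile: project candidates for left end (y=+.075) and right end, various x offset
for n,top,drop in (('A',.076,.0416),('B',.076,.0173)):
  for y in(.075,-.075):
    print(n,y,[ [np.round((proj(f,T(v,(xx,y,.056+zz)))-o)*4).tolist() for f,o in(('scene0.png',[175,195]),('side0.png',[155,145]))] for xx,zz in((.0475,top),(.0275,top),(-.0475,top-drop))])
E
python3 fit.py
```

```text
[ 0.6326  0.0596 -0.1245] [[-0.7, -1.1], [-0.2, -0.9], [0.6, -1.3], [-0.4, -1.0], [-0.7, -0.6], [-0.8, -1.4]]
[ 0.534  -0.2506 -0.2637] [[0.4, -1.2], [0.3, -1.4], [-0.5, -1.2], [-0.3, -1.4], [-0.9, -0.8], [-0.6, -2.7], [-0.5, -0.7], [-1.2, -1.6]]
-1.0 [566. -11.] [582.  38.] [385. 387.] [324. 348.]
-0.75 [559. -18.] [575.  31.] [391. 374.] [330. 335.]
-0.5 [550. -23.] [565.  26.] [399. 361.] [338. 323.]
-0.25 [538. -26.] [553.  23.] [408. 350.] [347. 312.]
0.0 [526. -26.] [541.  23.] [419. 342.] [358. 304.]
0.25 [513. -24.] [527.  25.] [429. 336.] [368. 298.]
0.5 [501. -19.] [515.  30.] [438. 333.] [377. 296.]
0.75 [491. -13.] [504.  36.] [446. 333.] [386. 297.]
1.0 [482.  -4.] [495.  45.] [453. 337.] [393. 301.]
1.25 [476.   5.] [489.  54.] [457. 344.] [397. 307.]
1.5 [473.  14.] [486.  64.] [459. 353.] [400. 316.]
1.75 [473.  24.] [486.  73.] [459. 364.] [399. 327.]
2.0 [477.  33.] [489.  82.] [456. 376.] [397. 339.]
2.25 [483.  40.] [495.  89.] [451. 389.] [392. 352.]
2.5 [491.  46.] [504.  95.] [445. 401.] [386. 364.]
A 0.075 [[[717.0, 195.0], [83.0, 213.0]], [[708.0, 172.0], [101.0, 225.0]], [[671.0, 137.0], [176.0, 315.0]]]
A -0.075 [[[489.0, 215.0], [239.0, 123.0]], [[484.0, 192.0], [257.0, 134.0]], [[463.0, 155.0], [329.0, 218.0]]]
B 0.075 [[[717.0, 195.0], [83.0, 213.0]], [[708.0, 172.0], [101.0, 225.0]], [[675.0, 112.0], [173.0, 289.0]]]
B -0.075 [[[489.0, 215.0], [239.0, 123.0]], [[484.0, 192.0], [257.0, 134.0]], [[465.0, 130.0], [328.0, 192.0]]]
```

Call:
drive_tool(rows=[[[0,0,-0.029],[2.65,5.1,-0.35],8.54],[[0,0,-0.029],[2.65,5.1,-0.35],8.54],[[0,0,-0.029],[2.65,5.1,-0.35],8.54],[[0,0,-0.029],[2.65,5.1,-0.35],8.54],[[0,0,-0.029],[2.65,5.1,-0.35],8.54],[[0,0,-0.029],[2.65,5.1,-0.35],8.54]])

```text
clock: 0.9
position: [0.2865, -0.2531, 0.2212]
ee_rot: [0.0, 1.0, 0.023, 0.0]
contact_force: [0.5, 0.2, -0.0]
width: 0.0856
gripper_force: 0.0
```

Call:
drive_tool(rows=[[[0,0,-0.029],[2.65,5.1,-0.35],8.54],[[0,0,-0.029],[2.65,5.1,-0.35],8.54],[[0,0,-0.029],[2.65,5.1,-0.35],8.54],[[0,0,-0.029],[2.65,5.1,-0.35],8.54],[[0,0,-0.029],[2.65,5.1,-0.35],8.54],[[0,0,-0.029],[2.65,5.1,-0.35],8.54],[[0,0,0],[0,0,0],8.54]])

```text
clock: 1.78
position: [0.4461, 0.0545, 0.1998]
ee_rot: [-0.001, 0.998, -0.06, -0.0]
contact_force: [-0.6, 0.0, -0.7]
width: 0.0854
gripper_force: 0.0
```

```bash
python3 - <<'E'
from h import *
s=manip.get_state();print(s['clock'],s['position'],s['ee_rot'],s['qpos'].round(2))
snap('wrist','w1.png')
print(proj('w1.png',[.4495,.0525,.047]))
E
```

```text
1.775 [0.44613146 0.05450061 0.19984172] [-5.37062713e-04  9.98226556e-01 -5.95268700e-02 -7.38116997e-05] [-0.03  0.12  1.82  0.    1.2   1.66]
[280.82505117 189.15603441]
```

View pics/w1.png

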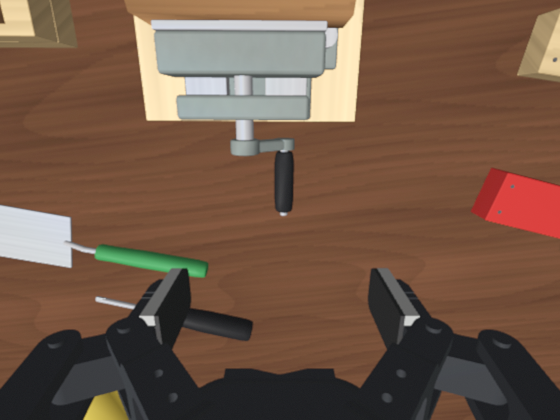

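The wrist view shows the crank grip running from (284,150) to (284,212), the hub at (244,147), and the near board corners at (147,121) and (357,121). I'll refine the vise pose and crank angle from these.

```bash
python3 - <<'E'
from h import *
from scipy.optimize import least_squares as LS
from fit import T
W='w1.png'
print([onz(W,*p).round(4).tolist() for p in((147,121,.021),(357,121,.021),(178,118,.087),(309,118,.087))])
def pts(p,a):
    d=.000955*a
    g=lambda x:(x+d,-.04*np.sin(a),.074+.04*np.cos(a))
    return [T(p,q) for q in((-.121,.1,.021),(-.121,-.1,.021),g(-.212),g(-.154),(-.1405+d,0,.074))]
o=np.array([(147,121.5),(357,121.5),(284,211),(284,151),(244,147)])
for a0 in(1.6,2.3):
    r=LS(lambda q:np.ravel([proj(W,P) for P in pts(q[:3],q[3])]-o),[.6326,.0596,-.1245,a0]);print(r.x,r.fun.reshape(-1,2).round(1).tolist())
p,a=r.x[:3],r.x[3]
print('grip',T(p,(-.183+.000955*a,-.04*np.sin(a),.074+.04*np.cos(a))))
E
```

```text
[ 0.6326  0.0596 -0.1245] [[-0.7, -1.1], [-0.2, -0.9], [0.6, -1.3], [-0.4, -1.0], [-0.7, -0.6], [-0.8, -1.4]]
[ 0.534  -0.2506 -0.2637] [[0.4, -1.2], [0.3, -1.4], [-0.5, -1.2], [-0.3, -1.4], [-0.9, -0.8], [-0.6, -2.7], [-0.5, -0.7], [-1.2, -1.6]]
-1.0 [566. -11.] [582.  38.] [385. 387.] [324. 348.]
-0.75 [559. -18.] [575.  31.] [391. 374.] [330. 335.]
-0.5 [550. -23.] [565.  26.] [399. 361.] [338. 323.]
-0.25 [538. -26.] [553.  23.] [408. 350.] [347. 312.]
0.0 [526. -26.] [541.  23.] [419. 342.] [358. 304.]
0.25 [513. -24.] [527.  25.] [429. 336.] [368. 298.]
0.5 [501. -19.] [515.  30.] [438. 333.] [377. 296.]
0.75 [491. -13.] [504.  36.] [446. 333.] [386. 297.]
1.0 [482.  -4.] [495.  45.] [453. 337.] [393. 301.]
1.25 [476.   5.] [489.  54.] [457. 344.] [397. 307.]
1.5 [473.  14.] [486.  64.] [459. 353.] [400. 316.]
1.75 [473.  24.] [486.  73.] [459. 364.] [399. 327.]
2.0 [477.  33.] [489.  82.] [456. 376.] [397. 339.]
2.25 [483.  40.] [495.  89.] [451. 389.] [392. 352.]
2.5 [491.  46.] [504.  95.] [445. 401.] [386. 364.]
A 0.075 [[[717.0, 195.0], [83.0, 213.0]], [[708.0, 172.0], [101.0, 225.0]], [[671.0, 137.0], [176.0, 315.0]]]
A -0.075 [[[489.0, 215.0], [239.0, 123.0]], [[484.0, 192.0], [257.0, 134.0]], [[463.0, 155.0], [329.0, 218.0]]]
B 0.075 [[[717.0, 195.0], [83.0, 213.0]], [[708.0, 172.0], [101.0, 225.0]], [[675.0, 112.0], [173.0, 289.0]]]
B -0.075 [[[489.0, 215.0], [239.0, 123.0]], [[484.0, 192.0], [257.0, 134.0]], [[465.0, 130.0], [328.0, 192.0]]]
[[0.5246, 0.1725, 0.021], [0.5009, -0.0271, 0.021], [0.5243, 0.1217, 0.087], [0.5126, 0.024, 0.087]]
[ 0.63497681  0.06042691 -0.10467867  2.32165624] [[-0.1, -1.0], [-0.8, -4.0], [-0.8, 4.2], [-1.4, 4.1], [2.7, -2.7]]
[ 0.63497681  0.0604269  -0.10467884  2.32165451] [[-0.1, -1.0], [-0.8, -4.0], [-0.8, 4.2], [-1.4, 4.1], [2.7, -2.7]]
grip [0.45212791 0.05023243 0.04670934]
```

Call:
drive_tool(rows=[[[0,0,0],[-0.3,-0.35,-5.4],8.54],[[0,0,0],[0,0,-5.4],6],[[0,0,0],[0,0,-5.2],6],[[0,0,0],[0,0,0],4],[[0,0,0],[0,0,0],0],[[0,0,0],[0,0,0],0],[[0,0,0],[0,0,0],0],[[0,0,0],[0,0,0],0]], force=40)

```text
clock: 2.82
position: [0.4429, 0.0484, 0.0424]
ee_rot: [-0.001, 0.998, -0.063, 0.002]
contact_force: [-1.2, 5.3, 0.1]
width: 0.0167
gripper_force: 39.1
```

```bash
sed -i '/^hx,hy/,$d' fit.py; python3 - <<'E'
from h import *
s=manip.get_state();print(s['clock'],s['position'],s['ee_rot'],s['contact_force'],s['width'],s['gripper_force'])
snap('wrist','w2.png')
E
```

```text
2.825 [0.44286484 0.04843856 0.04244666] [-8.79808352e-04  9.97999547e-01 -6.31965246e-02  1.52625525e-03] [-1.17221891  5.29075837  0.08491715] 0.016709978942919538 39.07907545566559
```

View pics/w2.png

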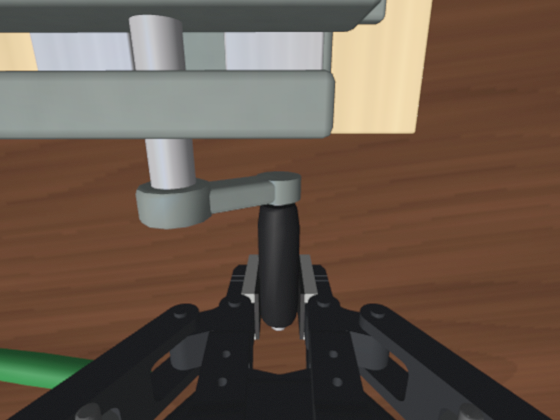

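Crank gripped: the grip sits between the pads at (279,290). Next I'll work out the increments along the circle.

```bash
cat > circ.py <<'E'
import numpy as np,sys
a,n,st=float(sys.argv[1]),int(sys.argv[2]),float(sys.argv[3])
yaw=-.118;c,s=np.cos(yaw),np.sin(yaw)
A=a+st*np.arange(n+1)
L=np.c_[.0955*A,-4*np.sin(A),74+4*np.cos(A)]
W=np.c_[c*L[:,0]-s*L[:,1],s*L[:,0]+c*L[:,1],L[:,2]]
print(np.diff(W,axis=0).round(2).tolist())
E
python3 circ.py 2.25 16 .4
```

```text
[[0.18, 1.21, -1.01], [0.22, 1.51, -0.46], [0.22, 1.56, 0.17], [0.2, 1.37, 0.77], [0.15, 0.97, 1.25], [0.09, 0.4, 1.53], [0.01, -0.22, 1.57], [-0.06, -0.81, 1.37], [-0.11, -1.28, 0.94], [-0.14, -1.54, 0.37], [-0.15, -1.56, -0.26], [-0.12, -1.34, -0.85], [-0.07, -0.9, -1.31], [0.0, -0.32, -1.56], [0.07, 0.3, -1.56], [0.14, 0.88, -1.32]]
```

Call:
drive_tool(rows=[[[0,0,0],[0.18,1.21,-1.01],0],[[0,0,0],[0.22,1.51,-0.46],0],[[0,0,0],[0.22,1.56,0.17],0],[[0,0,0],[0.2,1.37,0.77],0]])

```text
clock: 3.38
position: [0.4511, 0.1059, 0.033]
ee_rot: [-0.002, 0.998, -0.064, 0.0]
contact_force: [6.4, 11.9, -25.9]
width: 0.0163
gripper_force: 41.2
```

Call:
drive_tool(rows=[[[0,0,0],[0.15,0.97,1.25],0],[[0,0,0],[0.09,0.4,1.53],0],[[0,0,0],[0.01,-0.22,1.57],0],[[0,0,0],[-0.06,-0.81,1.37],0]])

```text
clock: 3.88
position: [0.4533, 0.1088, 0.094]
ee_rot: [-0.001, 0.998, -0.062, 0.002]
contact_force: [2.3, -1.5, -10.4]
width: 0.0162
gripper_force: 42.3
```

Call:
drive_tool(rows=[[[0,0,0],[-0.11,-1.28,0.94],0],[[0,0,0],[-0.14,-1.54,0.37],0],[[0,0,0],[-0.15,-1.56,-0.26],0],[[0,0,0],[-0.12,-1.34,-0.85],0]])

```text
clock: 4.38
position: [0.4478, 0.0533, 0.0932]
ee_rot: [-0.005, 0.998, -0.065, 0.001]
contact_force: [6.7, 23.2, -20.1]
width: 0.017
gripper_force: 42.8
```

Call:
drive_tool(rows=[[[0,0,0],[-0.07,-0.9,-1.31],0],[[0,0,0],[0,-0.32,-1.56],0],[[0,0,0],[0.07,0.3,-1.56],0]])

```text
clock: 4.75
position: [0.4477, 0.0435, 0.0509]
ee_rot: [-0.003, 0.998, -0.065, 0.001]
contact_force: [-0.3, 16.5, 9.8]
width: 0.0167
gripper_force: 45.0
```

```bash
python3 circ.py 8.25 14 .2
```

```text
[[0.06, 0.38, -0.7], [0.08, 0.51, -0.61], [0.09, 0.62, -0.5], [0.1, 0.7, -0.37], [0.11, 0.76, -0.22], [0.11, 0.79, -0.06], [0.11, 0.78, 0.1], [0.11, 0.75, 0.26], [0.1, 0.68, 0.4], [0.09, 0.59, 0.53], [0.08, 0.47, 0.64], [0.06, 0.34, 0.72], [0.04, 0.19, 0.77], [0.02, 0.03, 0.8]]
```

Call:
drive_tool(rows=[[[0,0,0],[0.06,0.38,-0.7],0],[[0,0,0],[0.08,0.51,-0.61],0],[[0,0,0],[0.09,0.62,-0.5],0],[[0,0,0],[0,0,0],0]])

```text
clock: 5.25
position: [0.4495, 0.0557, 0.0331]
ee_rot: [0.0, 0.998, -0.063, 0.0]
contact_force: [-1.7, 2.9, 5.4]
width: 0.0166
gripper_force: 43.9
```

Call:
drive_tool(rows=[[[0,0,0],[0.1,0.7,-0.37],0],[[0,0,0],[0,0,0],0]])

```text
clock: 5.5
position: [0.4502, 0.0611, 0.0292]
ee_rot: [0.001, 0.998, -0.062, 0.0]
contact_force: [-2.4, -4.9, 3.0]
width: 0.0168
gripper_force: 43.7
```

Call:
drive_tool(rows=[[[0,0,0],[0.11,0.76,-0.22],0],[[0,0,0],[0.11,0.79,-0.06],0],[[0,0,0],[0,0,0],0]])

```text
clock: 5.88
position: [0.4519, 0.074, 0.0248]
ee_rot: [0.004, 0.998, -0.061, -0.001]
contact_force: [1.3, -16.5, -11.7]
width: 0.0167
gripper_force: 42.8
```

Call:
drive_tool(rows=[[[0,0,0],[0.11,0.78,0.1],0],[[0,0,0],[0.11,0.75,0.26],0],[[0,0,0],[0,0,0],0]])

```text
clock: 6.25
position: [0.4534, 0.0887, 0.0261]
ee_rot: [0.004, 0.998, -0.06, -0.002]
contact_force: [6.0, -16.6, -33.4]
width: 0.0164
gripper_force: 40.5
```

Call:
drive_tool(rows=[[[0,0,0],[0.1,0.68,-0.2],0],[[0,0,0],[0.05,0.3,0.2],0],[[0,0,0],[0,0,0],0],[[0,0,0],[0,0,0],0]])

```text
clock: 6.75
position: [0.4547, 0.0977, 0.0275]
ee_rot: [0.005, 0.998, -0.06, -0.002]
contact_force: [1.8, -19.6, -18.3]
width: 0.0167
gripper_force: 42.2
```

```bash
python3 - <<'E'
from h import *
s=manip.get_state();print(s['clock'],s['position'],s['contact_force'],s['moment'])
snap('wrist','w3.png');
a=cv2.imread('pics/w3.png');snap('side','s3.png');b=cv2.imread('pics/s3.png')[140:270,150:340]
b=cv2.resize(b,(560,383),interpolation=2)
a=a[:210]
cv2.imwrite('pics/c3.png',np.vstack([a,b]))
E
```

```text
6.75 [0.45467457 0.09771657 0.02745823] [  1.78500898 -19.61023362 -18.25746022] [-3.06649342 -0.36769345 -0.08413131]
```

View pics/c3.png

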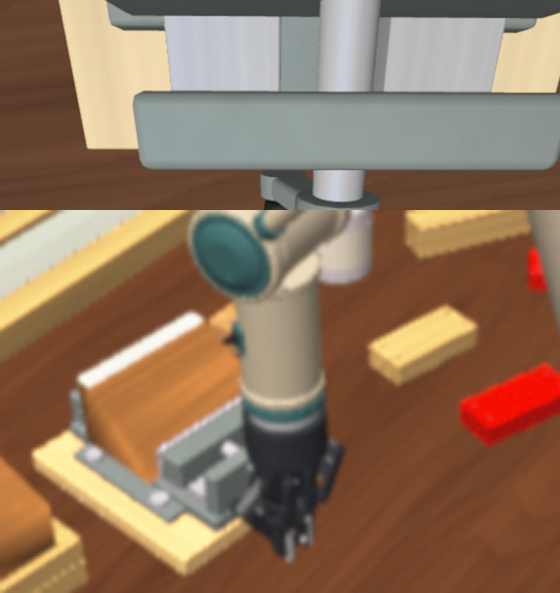

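The side crop shows the sill clamped between the jaws, with the fixed jaw touching its back at (75,410). Tangential resistance is about 25 N, roughly 1 rad past the pinch, so it's tight. I'll release the crank and go to the slip.

Call:
drive_tool(rows=[[[0,0,0],[-0.1,-0.7,-0.3],4],[[0,0,0],[0,0,0],6],[[0,0,0],[0,0,0],6],[[0,0,0],[-0.3,0,4.5],6],[[0,0,0],[0,0,5],7],[[0,0,0],[0,0,4],8.5]])

```text
clock: 7.6
position: [0.4529, 0.0955, 0.164]
ee_rot: [0.0, 0.998, -0.063, 0.002]
contact_force: [0.5, 0.5, -0.0]
width: 0.0844
gripper_force: 0.0
```

Call:
drive_tool(rows=[[[0,0,0.178],[1.0,-4.3,0],8.54],[[0,0,0.178],[1.0,-4.3,0],8.54],[[0,0,0.178],[1.0,-4.3,0],8.54],[[0,0,0.178],[1.0,-4.3,0],8.54],[[0,0,0.178],[1.0,-4.3,0],8.54],[[0,0,0.178],[1.0,-4.3,0],8.54],[[0,0,0.178],[1.0,-4.3,0],8.54],[[0,0,0.178],[1.0,-4.3,0],8.54]])

```text
clock: 8.6
position: [0.5317, -0.2501, 0.1621]
ee_rot: [0.001, 0.795, 0.607, -0.0]
contact_force: [1.0, -0.3, 0.0]
width: 0.0856
gripper_force: 0.0
```

```bash
python3 - <<'E'
from h import *
s=manip.get_state();print(s['clock'],s['position'],s['ee_rot'],s['contact_force'],s['qpos'])
im=snap('wrist','w4.png')
E
```

```text
8.6 [ 0.53166907 -0.25009314  0.16211108] [ 7.87708143e-04  7.94999932e-01  6.06608999e-01 -1.01332384e-04] [ 0.95669467 -0.27982497  0.02228315] [-5.57623359e-01  3.48103619e-01  1.60495868e+00 -8.05128028e-04
  1.18712847e+00 -2.90103070e-01]
```

View pics/w4.png

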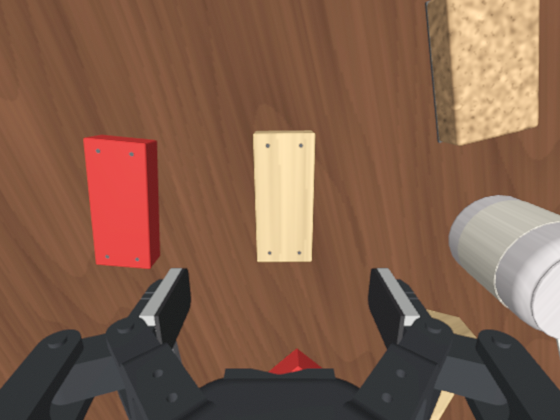

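The wrist view shows the slip with top corners at (254,134), (314,132), (312,262) and (258,262). The tin is right of it, with its body at about (500,240).

```bash
python3 - <<'E'
from h import *
c=np.array([onz('w4.png',*p,.028) for p in((254,134),(314,132),(312,262),(258,262))])
print(c.round(4),c.mean(0)); d=c[0]+c[1]-c[2]-c[3];print(np.arctan2(d[1],d[0]),np.linalg.norm(d)/2,np.linalg.norm(c[0]-c[1]),np.linalg.norm(c[2]-c[3]))
n=manip.get_state()['ee_rot'];print(2*np.arctan2(n[2],n[1]))
E
```

```text
[[ 0.5254 -0.189   0.028 ]
 [ 0.5737 -0.2006  0.028 ]
 [ 0.5443 -0.3176  0.028 ]
 [ 0.4947 -0.304   0.028 ]] [ 0.53452144 -0.25278845  0.028     ]
1.317396683305254 0.11981882895988626 0.04972753380175349 0.05137132400377255
1.3063321054359305
```

Call:
drive_tool(rows=[[[0,0,0],[0.2,-0.25,-5],8.54],[[0,0,0],[0,0,-5],8.54],[[0,0,0],[0,0,-4.6],8.54],[[0,0,0],[0,0,0],8.54],[[0,0,0],[0,0,0],4],[[0,0,0],[0,0,0],4],[[0,0,0],[0,0,0],4],[[0,0,0],[0,0,0],4]], force=60)

```text
clock: 9.65
position: [0.536, -0.2509, 0.0178]
ee_rot: [0.003, 0.796, 0.605, 0.001]
contact_force: [-0.0, -1.0, 6.8]
width: 0.0509
gripper_force: 64.8
```

Call:
drive_tool(rows=[[[0,0,0],[0,0,3],4],[[0,0,0],[0,0,6],4],[[0,0,0],[0,0,6],4],[[0,0,0.075],[0,0,3],4],[[0,0,0.075],[0,0,0],4]])

```text
clock: 10.28
position: [0.5359, -0.2505, 0.2]
ee_rot: [0.005, 0.748, 0.664, 0.001]
contact_force: [-0.1, -0.3, -1.6]
width: 0.0504
gripper_force: 63.8
```

Call:
drive_tool(rows=[[[0,0,0],[1.03,3.93,0],4],[[0,0,0],[1.03,3.93,0],4],[[0,0,0],[1.03,3.93,0],4],[[-0.015,-0.1256,0],[1.03,3.93,0],4],[[-0.015,-0.1256,0],[1.03,3.93,0],4],[[-0.015,-0.1256,0],[1.03,3.93,0],4],[[-0.015,-0.1256,0],[1.03,3.93,0],4],[[0,0,0],[1.03,3.93,0],4]])

```text
clock: 11.28
position: [0.6122, 0.0661, 0.1939]
ee_rot: [0.186, 0.725, 0.642, 0.165]
contact_force: [1.0, -0.1, -1.4]
width: 0.0507
gripper_force: 63.8
```

```bash
python3 - <<'E'
from h import *
from scipy.spatial.transform import Rotation as R
s=manip.get_state();q=s['ee_rot'];M=R.from_quat(np.roll(q,-1)).as_matrix()
print(s['clock'],s['position'],s['contact_force'],s['width'],s['gripper_force'],s['qpos'].round(2))
print(M.round(4),'tilt',np.degrees(np.arccos(-M[2,2])))
snap('wrist','w5.png');snap('side','s5.png');snap('scene','sc5.png')
f=lambda n:cv2.resize(cv2.imread(n),(400,300))
a=cv2.resize(cv2.imread('pics/s5.png')[120:270,140:340],(400,300),interpolation=2)
b=cv2.resize(cv2.imread('pics/sc5.png')[160:310,220:420],(400,300),interpolation=2)
cv2.imwrite('pics/c5.png',np.vstack([np.hstack([a,b]),np.hstack([f('pics/w5.png'),f('pics/side0.png')])]))
E
```

```text
11.275 [0.61220797 0.06607103 0.19392769] [ 0.99474432 -0.0574706  -1.39706708] 0.05072469123940258 63.847496509552 [ 0.04  0.17  1.9  -0.14  0.58  0.26]
[[ 0.1212  0.8697  0.4784]
 [ 0.9926 -0.1067 -0.0575]
 [ 0.001   0.4818 -0.8763]] tilt 28.805447312032783
```

View pics/c5.png

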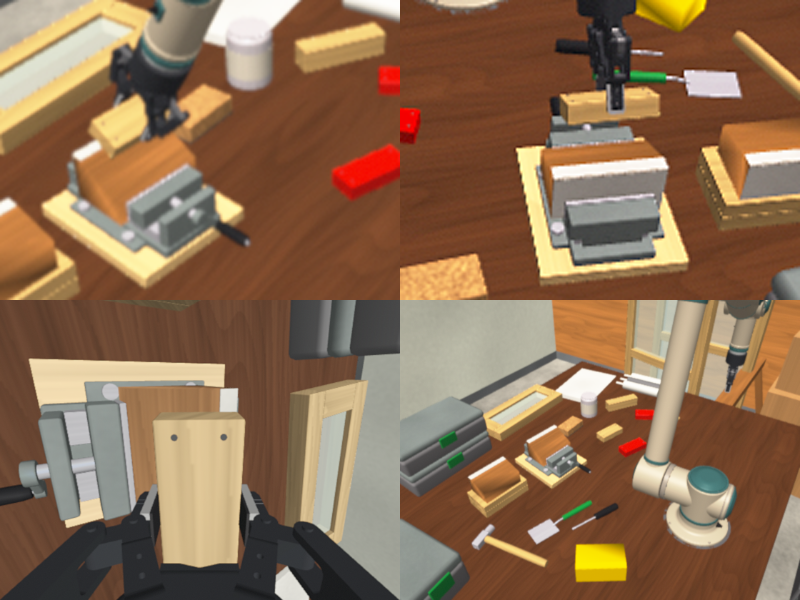

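The crops show the slip gripped square above sill A, parallel to its slope, with the other sill and the bystanders undisturbed. Going down.

Call:
drive_tool(rows=[[[0,0,0],[0.3,-0.15,-2.4],4],[[0,0,0],[0.3,-0.2,-2],4],[[0,0,0],[0,0,-0.6],4],[[0,0,0],[0,0,0],4]])

```text
clock: 11.92
position: [0.6225, 0.0605, 0.1451]
ee_rot: [0.187, 0.725, 0.641, 0.166]
contact_force: [-0.3, 0.3, -1.5]
width: 0.0506
gripper_force: 63.8
```

Call:
drive_tool(rows=[[[0,0,0],[0,0,-0.4],4],[[0,0,0],[0,0,-0.4],4],[[0,0,0],[0,0,-0.3],4],[[0,0,0],[0,0,0],4]])

```text
clock: 12.42
position: [0.6223, 0.0613, 0.1336]
ee_rot: [0.187, 0.725, 0.642, 0.166]
contact_force: [-0.6, -0.2, -1.2]
width: 0.0506
gripper_force: 63.8
```

Call:
drive_tool(rows=[[[0,0,0],[-0.4,0.1,0],4],[[0,0,0],[0,0,-0.2],4],[[0,0,0],[0,0,-0.2],4],[[0,0,0],[0,0,0],4]])

```text
clock: 12.92
position: [0.6185, 0.0624, 0.1305]
ee_rot: [0.187, 0.725, 0.642, 0.167]
contact_force: [-4.5, 1.8, 4.6]
width: 0.0506
gripper_force: 64.4
```

Call:
drive_tool(rows=[[[0,0,0],[0,0,-0.2],4],[[0,0,0],[0,0,0],4]])

```text
clock: 13.18
position: [0.6186, 0.0624, 0.1304]
ee_rot: [0.188, 0.725, 0.641, 0.168]
contact_force: [-12.0, 0.6, 15.7]
width: 0.0506
gripper_force: 66.0
```

Call:
drive_tool(rows=[[[0,0,0],[0,0,-0.2],4],[[0,0,0],[0,0,0],4]])

```text
clock: 13.42
position: [0.6186, 0.0624, 0.1303]
ee_rot: [0.189, 0.724, 0.641, 0.168]
contact_force: [-19.0, 0.4, 28.2]
width: 0.0509
gripper_force: 67.9
```

Contact was felt at TCP z 0.1305, and the push is now about 34 N. I'll back off a little and check the centring and tilt.

Call:
drive_tool(rows=[[[0,0,0],[0,0,0.2],4],[[0,0,0],[0,0,0],4],[[0,0,0],[0,0,0],4]])

```text
clock: 13.8
position: [0.6186, 0.0624, 0.1303]
ee_rot: [0.188, 0.725, 0.641, 0.168]
contact_force: [-12.5, 0.5, 15.6]
width: 0.0509
gripper_force: 66.4
```

```bash
python3 - <<'E'
from h import *
from scipy.spatial.transform import Rotation as R
s=manip.get_state();M=R.from_quat(np.roll(s['ee_rot'],-1)).as_matrix()
print(s['clock'],s['position'],s['contact_force'],s['moment'],s['width'],s['gripper_force'])
print(M.round(4),'tilt',np.degrees(np.arccos(-M[2,2])))
snap('side','s6.png');snap('scene','sc6.png')
a=cv2.resize(cv2.imread('pics/s6.png')[150:225,155:288],None,fx=6,fy=4,interpolation=2)
a=cv2.resize(cv2.imread('pics/s6.png')[160:230,165:298],(798,300)*1 if 0 else None,fx=4.2,fy=4.2,interpolation=2)
b=cv2.resize(cv2.imread('pics/sc6.png')[212:282,270:403],None,fx=4.2,fy=4.2,interpolation=2)
cv2.imwrite('pics/c6.png',np.vstack([a,b]));print(a.shape)
E
```

```text
13.8 [0.61856865 0.06241613 0.13032819] [-12.48899102   0.45156789  15.57613472] [-0.24429784  0.40771663 -0.10069954] 0.05091891816018276 66.35968565940857
[[ 0.121   0.8666  0.4841]
 [ 0.9927 -0.1064 -0.0575]
 [ 0.0017  0.4875 -0.8731]] tilt 29.175466266508977
(294, 559, 3)
```

View pics/c6.png

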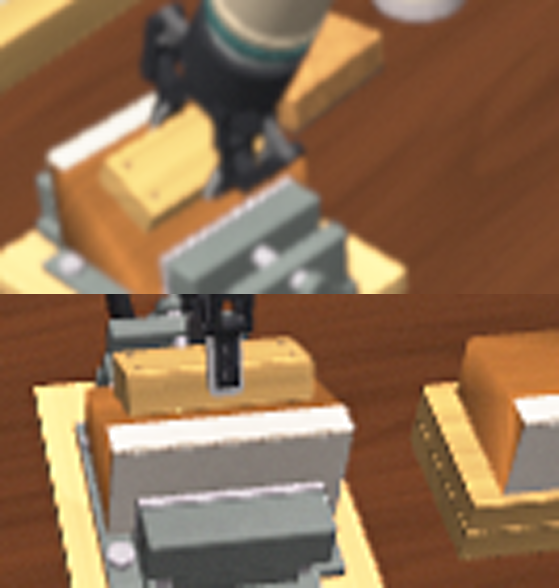

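The crop shows the slip lying flat on sill A's slope. Its back lower edge runs (120,412)–(313,397) and the sill's back top edge (110,447)–(353,425). I'll check the numbers on centring.

```bash
python3 - <<'E'
from h import *
from fit import T
from scipy.optimize import least_squares as LS
v=[.634,.060,-.12]
C=lambda u,w:(270+u/4.2,212+(w-294)/4.2)
D=lambda u,w:(165+u/4.2,160+w/4.2)
# sill back-top edge: corners, unknown H, dx(back), dy
obs=[('sc6.png',C(110,427),(.0275,-.075)),('sc6.png',C(113,447),(.0475,-.075)),('sc6.png',C(353,425),(.0475,.075)),('sc6.png',C(346,408),(.0275,.075)),('s6.png',D(48,155),(.0475,.075)),('s6.png',D(57,171),(.0275,.075))]
f=lambda q:np.ravel([proj(n,T(v,(a+q[0],b+q[1],q[2])))-uv for n,uv,(a,b) in obs])
r=LS(f,[.0025,0,.132]);print('sill dx,dy,H',r.x.round(4),r.fun.reshape(-1,2).round(1).tolist())
s=manip.get_state();P=s['position'];z=np.array([.4841,-.0575,-.8731]);x=np.array([.121,.9927,.0017])
c=P+.0038*z-.002*x
d=c-[v[0],v[1],0];cs,sn=np.cos(v[2]),np.sin(v[2])
print('slip local',cs*d[0]+sn*d[1],-sn*d[0]+cs*d[1],c[2])
# slip visible: top corners from both views -> fit centre with known tilt
t=np.radians(29);Rt=np.array([[np.cos(t),0,-np.sin(t)],[0,1,0],[np.sin(t),0,np.cos(t)]])
so=[('sc6.png',C(120,412),(.026,-.06,-.014)),('sc6.png',C(313,398),(.026,.06,-.014)),('sc6.png',C(128,377),(.026,-.06,.014)),('s6.png',D(152,223),(-.026,.06,-.014)),('s6.png',D(104,172),(.026,.06,.014)),('s6.png',D(150,205),(-.026,.06,.014))]
g=lambda q:np.ravel([proj(n,T(v,Rt@np.array(a)+q))-uv for n,uv,a in so])
r=LS(g,[-.014,0,.123]);print('slip seen',r.x.round(4),r.fun.reshape(-1,2).round(1).tolist())
E
```

```text
sill dx,dy,H [ 0.0013 -0.0015  0.1341] [[-0.2, -0.3], [0.4, 0.7], [0.2, 0.6], [-0.3, -1.0], [-1.1, 0.4], [1.3, -0.5]]
slip local -0.01373549829516269 -0.001447952837758947 0.1270209665168459
slip seen [-0.0153 -0.0032  0.1258] [[1.3, 0.9], [-0.4, 0.1], [-1.1, -1.0], [-1.7, 2.2], [0.4, -4.0], [1.1, 1.9]]
```

Centring is within about 2 mm each way, the tilt is 29.2°, the push is about 20 N, and the slip is at rest and gripped. Handing in.

```bash
python3 -c "
from rig import job
print(job.sign_off())"
```

```text
the job is handed in; nothing more can be done
None
```

I clamped sill A in the vise and handed in with the slip still gripped and pressed flat on its slope; no verdict came back. At hand-in the slip was tilted 29.2°, pushed with about 20 N and measured within about 2 mm of centre. The jaw forces can't be read directly, so I judged the clamp tight from about 25 N of crank resistance, roughly 1 rad past the pinch.

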